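# Warm the lunch: stack the tin and set the thermostat

## Task

First put the loose lunch tin gently and squarely on top of the tin that already stands on the food warmer, edges flush, without shoving that lower tin along, and let go of it. Then turn the warmer's thermostat dial up until its pointer lines up with the white marker tab clipped to the scale. Leave the pepper mill, salt shaker and honey jar where they are.

Things in the scene. Friction and masses are not known exactly. Their poses are not given: they have to be found in the camera images.
- warmer: Food warmer, fixed: flat aluminium box 160 (x) x 320 (y) x 43 mm high. Origin: centre of its underside, on the worktop. Its x axis points away from the robot (yaw within 0.2 rad). A steel hot plate (top 43 mm up) is on its left (+y) part; the thermostat dial is on its right part, 102 mm from the origin along -y. Wall cabinets overhang the worktop beyond x = 0.6, from 0.45 m up.
- dial_axis (a point): Point on the dial's vertical axis at the top of its black round skirt (60 mm across, 10 mm thick), 54 mm above the worktop. On the skirt an upright grip bar, 50 mm long, 14 mm thick, 26 mm high (top at 80 mm), centred on the axis, lies along the pointer: a white line on one half of the bar's top and on the skirt's edge there. Under it a dark scale disc, 112 mm across, with white ticks.
- dial_pointer (a point): Point that turns with the dial, 40 mm from its axis in the direction in which the white pointer line points, at the height of the skirt's top.
- marker_tab (a point): Inner part of the white plastic marker tab (19 mm radial x 10 mm wide, its top below the skirt's top, fixed): the point 40 mm from the dial's axis in the tab's direction, at the same height as dial_pointer. The dial is set when dial_pointer is over this point.
- heat_dial (a joint): Angle of the dial in rad, 0 (lowest) to 4.71 (highest), growing clockwise seen from above. At 0 the pointer points midway between the warmer's -x and +y axes (towards the robot and left). Light friction (about 0.04 N m); it stays where left, no spring or detents. It starts at a low setting, 0.7 to 3.3 rad short of the tab.
- lower_tin: Closed steel lunch tin standing loose on the hot plate, 100 (x) x 60 (y) x 42 mm high, 0.2 to 0.45 kg, flat lid. Origin: centre of its underside.
- upper_tin: The loose lunch tin, same shape and size as lower_tin, standing on the worktop between the warmer and the hob. Origin: centre of its underside; x along its 100 mm length. It can be gripped across its 60 mm width from above.
- pepper_mill: Wooden pepper mill, 58 mm across, 165 mm high, bystander. Origin: centre of its foot.
- salt_shaker: Salt shaker, 44 mm across, 90 mm high, bystander. Origin: centre of its foot.
- honey_jar: Honey jar with dark lid, 61 mm across, 98 mm high, bystander. Origin: centre of its foot.

How it is judged (in metres and radians):
On the way, in this order (a step that is already met when the one before it is completed fails the run):
1. the loose tin stands squarely on the lower tin and is let go (x of upper_tin in the frame of lower_tin between -0.01 and 0.01 m and y of upper_tin in the frame of lower_tin between -0.01 and 0.01 m and z of upper_tin in the frame of lower_tin between 0.038 and 0.046 m and angle between the x axis of upper_tin and the x axis of lower_tin, either way round below 0.14 rad and angle between each of upper_tin, lower_tin's own z axis and vertical below 0.06 rad and distance of lower_tin from where it was at the start of the episode below 0.015 m and contact force between upper_tin and the fingers below 0.1 N and linear speed of upper_tin below 0.02 m/s), for 0.2 s.
2. the dial's pointer is lined up with the marker tab (horizontal distance between dial_pointer and marker_tab below 0.0055 m), for 0.2 s.
At the end, for the whole second after the job is handed in: Loose tin rests released on the lower tin, within 10 mm of flush both ways and 8 degrees of parallel; lower tin flat on the hot plate within 15 mm of its start; dial pointer within 8 degrees (5.5 mm at radius 40 mm) of the marker tab; all at rest (all of step 1 and horizontal distance between dial_pointer and marker_tab below 0.0055 m and linear speed of lower_tin below 0.02 m/s and contact force between warmer and the fingers below 0.1 N); the robot touches nothing.
It fails at once if a bystander (pepper mill, salt shaker, honey jar) is moved more than 30 mm or tipped (distance of any of pepper_mill, salt_shaker, honey_jar from where it was at the start of the episode above 0.03 m or angle between any of pepper_mill, salt_shaker, honey_jar's own z axis and vertical above 0.4 rad).
It fails at once if the loose tin is dropped (falls free faster than 0.35 m/s, about 6 mm) or tipped beyond 45 degrees ((linear speed of upper_tin above 0.35 m/s and contact force between upper_tin and the fingers below 0.01 N) or angle between upper_tin's own z axis and vertical above 0.785 rad).
It also fails if it takes over 64 s, if anything falls off the work surface, if the arm or the gripper's body presses on something with over 40 N, if the wrist force passes 120 N, or if a joint passes its speed limit or range.

## Robot

A 7-joint arm with a two-finger parallel gripper is mounted at the origin on a cart in front of the work surface, level with it; the furniture and walls round the work are solid. World frame = base frame: x ahead of the robot, y to its left, z up, the work surface at z = 0. Lengths are in m, angles in degrees, forces in N, time in s.
With the tool pointing down it reaches from about 0.425 to 0.875 m from the base axis. Payload 4.7 kg.
Tool frame: the origin (TCP) lies between the finger pads; the fingertips stand env.finger_overhang ahead of it and the grasp point (between the pads) lies 5 mm behind it (env.finger_overhang is the distance from the TCP to the fingertips, in m); z points along the fingers, y is the line along which they close (so a half turn about z gives the same grasp; the last joint's range is limited). The gripper opens to 87 mm and grips with 3 to 60 N. Pads are 19 mm wide; open, the fingers measure 117 mm over their backs; the gripper's body (75 mm by 190 mm) begins 51 mm behind the grasp point.
Start: joints at [-74.937, 18.392, -4.016, 83.108, 1.295, 78.541, -3.26], TCP at [0.16, 0.63, 0.237] pointing down, gripper open.
Joint ranges: [-163.93, 163.93], [-17.29, 119.83], [-79.2, 71.16], [3.27, 140.29], [-89.18, 269.18], [5.43, 117.66], [-154.24, 154.24]. Speed limits (degrees/s): [147.25, 147.25, 180, 180, 180, 180, 180].

## Interface

Orientations are given as [roll, pitch, yaw] about the fixed x, y, z axes, in that order (R = Rz(yaw) Ry(pitch) Rx(roll)).
In Python, from cell import telemetry, eyes, env, models gives the robot as it stands. The module is installed in compiled form; this text tells all that it offers.
- The arm moves only by the tool drive_tool, never from a script. Its arguments are lists of equal length, an entry for each row: "angular": the turn, a rotation vector about the tool's x, y, z in rad, a list of three; "delta_pos": the shift along the tool's x, y, z in cm, a list of three; "gripper": the finger opening in cm, from 0 to 8.7. A call has 1 to 20 rows; each row shifts and turns the commanded pose from where the row before left it, along the tool's axes as they then stand; what a row does not reach is not made up. A row lasts 1/10 s, in which the tool goes at most 50 mm and 8.59 degrees, less where a joint would pass 70% of its speed; a pose out of reach is approached as far as the arm can. A call with a gripper value outside its range is refused whole. The fingers move at their own pace and stop on an object; "squeeze" is the grip in N (left out, the last holds). Time passes only in rows, so rows that do not move let the fingers close. It gives the time, the measured TCP pose, the force, the opening and the grip force at its end, in the units of the state.
- telemetry.get_obs(): the state, without advancing time (a new reading comes with each control period).
- eyes.read_camera(name): name is "side" or "top" or "wrist"; returns a dict with "pixels" (480x640x3 uint8, red, green, blue), "mtx" (3x3 intrinsics, pixels), "D" ([k1, k2, p1, p2, k3] as OpenCV has them; the pictures are not rectified), "origin" and "orientation" of the camera in the world. Camera axes: x right, y down, z forward; pixel columns grow to the right and rows downward; lengths in m; the calibration is good to about 2 mm. A picture is of the moment at which its call begins. There is no depth.
- env.sign_off(): hands the job in; it is judged then, once.
Trained networks look in a picture, given as the dict that the camera call returned (one of the last four; its "shot" number tells which), for a name from the list of things; names that differ only in an ending like _2 or _b are one class to them, and where a whole thing is asked for, a point or a joint stands for the part that bears it (a point fixed in the world has none). Each returns a list of dicts, best first, with "p" (0 to 1); they miss things now and then, are a little off and sometimes report something else, mostly with a low value. They report only what shows in the picture. A call takes as long as a camera call.
- models.search_frame(picture, target): "centre" ([column, row] in pixels, amid what is visible of it).
- models.cut_out(picture, target): "pixels" (480x640 bool, what is visible of it) and "centre" ([column, row] in pixels, amid what is visible of it).
The state is a dict: "time_s": time; "qpos": joint angles; "joint_velocities": joint speeds; "effort": joint torques, N m; "tool_pos": TCP position; "tool_rot": TCP orientation; "force": force on the tool from outside, world axes, zero at the start; "wrist_torque": the same for the moment, N m; "grip_width": finger opening in m; "grasp_force": force on a finger pad.
Only numpy, scipy, OpenCV 4.12 (cv2) and the standard library are available. Lean on these libraries where they do the work, as an engineer would, in place of code of your own. Each camera call takes 0.05 s, during which the arm holds its last target. There are 200 camera calls.

## Working session

There is one attempt and no reset: what is moved stays moved. The work goes in short steps, Python scripts to look and compute and a tool call to move; the robot and the scene stay as the last step left them, time stands still between calls to the robot, and variables do not carry over. Pictures are saved under pics/ and viewed, at most 10 in all, crops included, and the job is handed in when it is done.

Besides the shell and the picture viewer there is one more tool, called by a JSON object that holds its "api" and its "payload". drive_tool: Moves the arm, as the interface text tells. Its arguments: {"type":"object","properties":{"angular":{"type":"array","items":{"type":"array","items":{"type":"number"}}},"delta_pos":{"type":"array","items":{"type":"array","items":{"type":"number"}}},"gripper":{"type":"array","items":{"type":"number"}},"squeeze":{"type":"number"}},"required":["angular","delta_pos","gripper"]}

```bash
mkdir -p pics; cat > h.py <<'E'
import numpy as np, cv2
from scipy.spatial.transform import Rotation as Ro
from cell import telemetry, eyes, env, models
def R(c):
    o=np.array(c["orientation"],float)
    if o.shape==(3,3): return o
    return Ro.from_euler('xyz',o,degrees=True).as_matrix()
def world(c,px,z):
    px=np.array(px,float).reshape(-1,1,2)
    u=cv2.undistortPoints(px,np.array(c["mtx"],float),np.array(c["D"],float)).reshape(-1,2)
    d=np.c_[u,np.ones(len(u))]@R(c).T; o=np.array(c["origin"],float)
    return o+d*((z-o[2])/d[:,2])[:,None]
def proj(c,P):
    r=R(c); o=np.array(c["origin"],float)
    return cv2.projectPoints(np.array(P,float).reshape(-1,1,3),cv2.Rodrigues(r.T)[0],-r.T@o,np.array(c["mtx"],float),np.array(c["D"],float))[0].reshape(-1,2)
def save(c,n): cv2.imwrite("pics/"+n+".png",c["pixels"][:,:,::-1])
E
python3 - <<'E'
from h import *
print(env.finger_overhang, telemetry.get_obs())
for n in ["top","side"]:
    c=eyes.read_camera(n); save(c,n+"0"); print(n,c["origin"],c["orientation"],c["mtx"])
    for t,z in [("warmer",.043),("heat_dial",.054),("lower_tin",.085),("upper_tin",.042),("marker_tab",.05),("dial_pointer",.054),("dial_axis",.054),("pepper_mill",.08),("salt_shaker",.045),("honey_jar",.05)]:
        for r in models.search_frame(c,t)[:3]: print(t,round(r["p"],2),np.round(r["centre"]),world(c,r["centre"],z)[0].round(3))
E
```

```text
0.014 {'time_s': 0.0, 'qpos': array([-74.9349795 ,  18.43987045,  -4.01574402,  83.17472973,
         1.29595482,  78.54192385,  -3.26098501]), 'joint_velocities': array([ 0.04979578, -0.10092718,  0.0404231 ,  0.02452075, -0.09492926,
       -0.00895149, -0.05183087]), 'effort': array([ 4.14947754e-04, -4.91282988e+01, -4.03995272e-01, -3.12522161e+01,
       -6.41465862e-02,  4.35140566e-02,  1.51368263e-04]), 'tool_pos': array([0.15999883, 0.62944994, 0.23545386]), 'tool_rot': array([-1.79888775e+02,  6.67605977e-03,  1.65744139e+02]), 'force': array([-0.42176885, -0.44857245,  0.80447422]), 'wrist_torque': array([-0.05323922,  0.00582993,  0.01329371]), 'grasp_force': 0.0, 'grip_width': 0.08719504544899827}
top [0.42115939 0.07916107 1.02012799] [-169.2681068     2.0966796   -90.38696751] [[446.68405814   0.         324.52141875]
 [  0.         446.68405814 246.70345942]
 [  0.           0.           1.        ]]
warmer 0.56 [450. 299.] [ 0.488 -0.158  0.043]
heat_dial 0.89 [488. 296.] [ 0.491 -0.238  0.054]
lower_tin 0.8 [411. 299.] [ 0.486 -0.068  0.085]
marker_tab 0.53 [486. 2
[... 277 characters left out ...]
ide [0.52073671 1.3045503  0.66249207] [-115.69701624   -0.37867929 -176.60135907] [[580.25362606   0.         317.53064482]
 [  0.         580.25362606 244.1350747 ]
 [  0.           0.           1.        ]]
warmer 0.96 [361. 236.] [ 0.485 -0.035  0.043]
heat_dial 0.48 [363. 200.] [ 0.479 -0.257  0.054]
lower_tin 0.73 [362. 222.] [ 0.485 -0.03   0.085]
upper_tin 0.92 [378. 294.] [0.451 0.248 0.042]
dial_pointer 0.58 [360. 199.] [ 0.486 -0.27   0.054]
dial_axis 0.57 [360. 235.] [ 0.487 -0.019  0.054]
pepper_mill 0.82 [241. 264.] [0.748 0.208 0.08 ]
pepper_mill 0.48 [375. 293.] [0.461 0.309 0.08 ]
salt_shaker 0.85 [280. 326.] [0.643 0.388 0.045]
honey_jar 0.82 [256. 238.] [0.747 0.009 0.05 ]
```

View pics/top0.png

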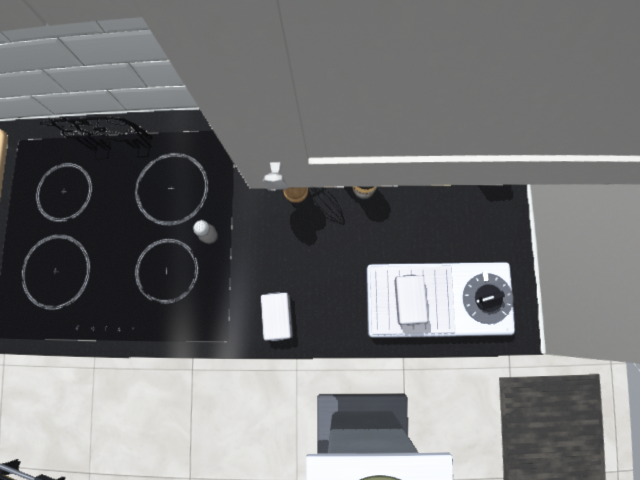

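View pics/side0.png

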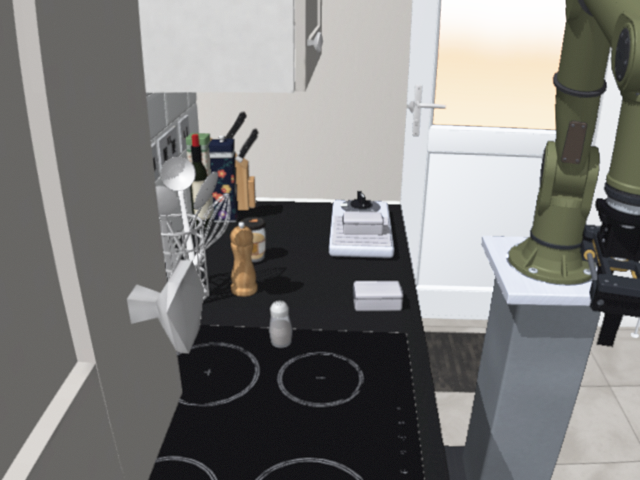

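The top picture shows the loose tin at (276,317), the lower tin at (411,299) and the dial at (488,297). The dial's pointer points to the right and slightly up, and the tab is at (486,276). Next I'll measure the tin yaws with the masks.

```bash
python3 - <<'E'
from h import *
c=eyes.read_camera("top")
for t,z,h0 in [("lower_tin",.085,(411,299)),("upper_tin",.042,(276,317)),("warmer",.043,None)]:
    for r in models.cut_out(c,t)[:2]:
        m=r["pixels"].astype(np.uint8)
        k=max(cv2.findContours(m,0,1)[0],key=cv2.contourArea).reshape(-1,2)
        w=world(c,k,z)[:,:2]
        b=cv2.minAreaRect((w*1000).astype(np.float32)); print(t,r["p"],r["centre"],m.sum(),b)
g=cv2.cvtColor(c["pixels"],cv2.COLOR_RGB2GRAY)
m=(g[285:350,250:305]>110).astype(np.uint8)
k=max(cv2.findContours(m,0,1)[0],key=cv2.contourArea).reshape(-1,2)+[250,285]
for z in(.042,.021): print(cv2.minAreaRect((world(c,k,z)[:,:2]*1000).astype(np.float32)))
m=(g[255:345,360:520]>140).astype(np.uint8)
k=max(cv2.findContours(m,0,1)[0],key=cv2.contourArea).reshape(-1,2)+[360,255]
print("warmer",cv2.minAreaRect((world(c,k,.043)[:,:2]*1000).astype(np.float32)))
cv2.imwrite("pics/c1.png",cv2.resize(c["pixels"][250:350,250:520,::-1],None,fx=2.9,fy=2.9,interpolation=2))
E
```

```text
lower_tin 0.77 [413.0, 301.5] 1499 ((486.0153503417969, -66.4486083984375), (106.73431396484375, 64.08942413330078), 2.9120101928710938)
upper_tin 0.96 [274.2, 314.7] 1373 ((454.6053466796875, 220.7925262451172), (105.06512451171875, 63.89760971069336), 4.306099891662598)
warmer 0.65 [203.8, 231.2] 422 ((646.46875, 385.7943115234375), (63.13567352294922, 41.65125274658203), 45.99876022338867)
warmer 0.27 [411.3, 299.5] 1462 ((488.3431396484375, -72.1439208984375), (108.91970825195312, 66.11267852783203), 1.7155576944351196)
((454.7974548339844, 222.23468017578125), (102.83789825439453, 60.78104782104492), 4.780130863189697)
((455.5196533203125, 225.30641174316406), (105.04578399658203, 62.086002349853516), 4.780125617980957)
warmer ((487.9684753417969, -137.0142822265625), (157.49314880371094, 316.97161865234375), 0.10317500680685043)
```

View pics/c1.png

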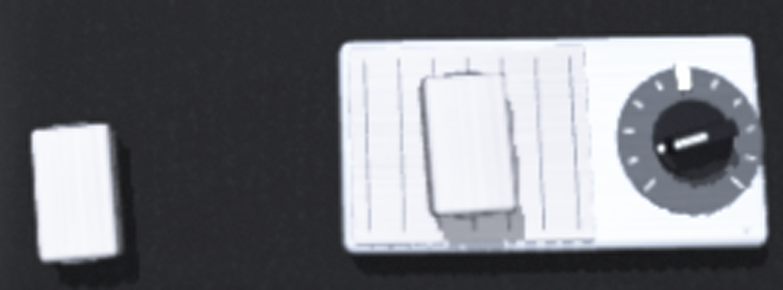

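The pointer's dot is at crop (661,148), so it points left and slightly towards the robot. The tab is straight away from the robot at crop (683,78). That puts the dial about 1.9 rad clockwise short of the tab. I'll move over the loose tin.

{"api": "drive_tool", "payload": {"angular": [[0,0,-0.109],[0,0,-0.109],[0,0,-0.109],[0,0,0],[0,0,0],[0,0,0],[0,0,0],[0,0,0],[0,0,0],[0,0,0],[0,0,0],[0,0,0],[0,0,0],[0,0,0],[0,0,0],[0,0,0]], "delta_pos": [[0,0,0],[0,0,0],[0,0,0],[-2.18,-3.57,0],[-2.18,-3.57,0],[-2.18,-3.57,0],[-2.18,-3.57,0],[-2.18,-3.57,0],[-2.18,-3.57,0],[-2.18,-3.57,0],[-2.18,-3.57,0],[-2.18,-3.57,0],[-2.18,-3.57,0],[-2.18,-3.57,0],[-2.18,-3.57,0],[0,0,0]], "gripper": [8.7,8.7,8.7,8.7,8.7,8.7,8.7,8.7,8.7,8.7,8.7,8.7,8.7,8.7,8.7,8.7]}}

```text
time_s: 2.9
tool_pos: [0.458, 0.217, 0.2371]
tool_rot: [-179.9, 0.1, -176.1]
force: [0.2, 0.2, 0.4]
grip_width: 0.0869
grasp_force: 0.0
```

```bash
cat > tin.py <<'E'
from h import *
def tin(c,t,z):
    for r in models.cut_out(c,t)[:2]:
        m=r["pixels"].astype(np.uint8)
        k=max(cv2.findContours(m,0,1)[0],key=cv2.contourArea).reshape(-1,2)
        print(t,round(r["p"],2),r["centre"],m.sum(),cv2.minAreaRect((world(c,k,z)[:,:2]*1000).astype(np.float32)))
E
python3 - <<'E'
from tin import *
s=telemetry.get_obs(); print(s["tool_pos"],s["tool_rot"],s["qpos"])
c=eyes.read_camera("wrist"); print(c["origin"],c["orientation"]); save(c,"w1"); tin(c,"upper_tin",.042)
E
```

```text
[0.45802576 0.21696392 0.23705808] [-1.79881580e+02  1.29205092e-01 -1.76112472e+02] [-4.36079995e+01  5.20617993e-01  1.53016019e+01  1.03662611e+02
  2.46078303e-02  7.57665368e+01  6.55742759e+01]
[0.38912651 0.21219553 0.38488865] [1.65442579e+02 1.33607185e-01 9.38834737e+01]
upper_tin 0.88 [328.3, 207.2] 6488 ((452.0890808105469, 221.81130981445312), (103.09600067138672, 59.600242614746094), 4.588746070861816)
```

View pics/w1.png

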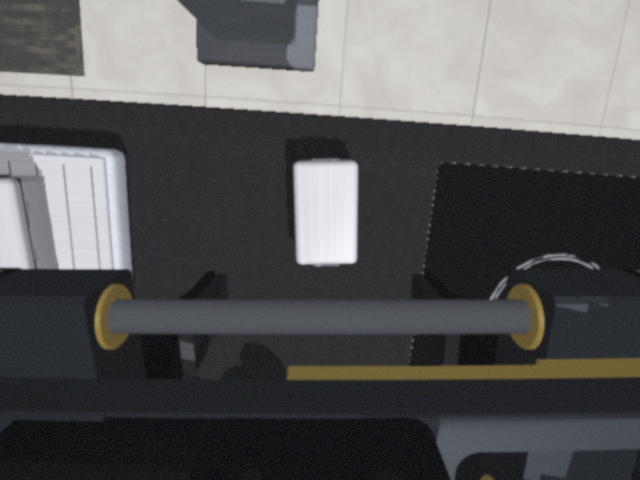

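The loose tin shows whole at (328,207). Its size measures 103 x 60 mm, as it should, at (0.453, 0.222) with yaw 4.6°. I'll correct, descend and grip.

{"api": "drive_tool", "payload": {"angular": [[0,0,-0.012],[0,0,0],[0,0,0],[0,0,0],[0,0,0],[0,0,0],[0,0,0],[0,0,0],[0,0,0],[0,0,0],[0,0,0],[0,0,0],[0,0,0],[0,0,0],[0,0,0]], "delta_pos": [[0.47,0.53,0],[0,0,3.5],[0,0,3.5],[0,0,3.5],[0,0,3.5],[0,0,3],[0,0,2.5],[0,0,1.6],[0,0,0],[0,0,0],[0,0,0],[0,0,0],[0,0,0],[0,0,0],[0,0,0]], "gripper": [8.7,8.7,8.7,8.7,8.7,8.7,8.7,8.7,8.7,5.5,5.5,5.5,5.5,5.5,5.5], "squeeze": 25}}

```text
time_s: 4.5
tool_pos: [0.45, 0.2277, 0.0264]
tool_rot: [-180.0, 0.1, -174.9]
force: [-0.3, -3.8, 6.5]
grip_width: 0.06
grasp_force: 25.0
```

{"api": "drive_tool", "payload": {"angular": [[0,0,0],[0,0,0],[0,0,0],[0,0,0],[0,0,0],[0,0,0],[0,0,0],[0,0,0],[0,0,0],[0,0,0],[0,0,0]], "delta_pos": [[0,0,-1],[0,0,-2.5],[0,0,-3],[0,0,-3],[0,0,-3],[0,0,-1.5],[0,-2.5,0],[0,-3.5,0],[0,-3.5,0],[0,-2.5,0],[0,0,0]], "gripper": [5.5,5.5,5.5,5.5,5.5,5.5,5.5,5.5,5.5,5.5,5.5]}}

```text
time_s: 5.6
tool_pos: [0.46, 0.105, 0.1656]
tool_rot: [-180.0, -0.0, -175.2]
force: [0.6, -0.0, -2.2]
grip_width: 0.0596
grasp_force: 25.0
```

```bash
python3 - <<'E'
from tin import *
s=telemetry.get_obs(); print(s["tool_pos"],s["tool_rot"],s["force"],s["grip_width"])
z=s["tool_pos"][2]+.016
c=eyes.read_camera("wrist"); save(c,"w2"); tin(c,"upper_tin",z); tin(c,"lower_tin",.085)
a=c
c=eyes.read_camera("top"); save(c,"t2"); tin(c,"upper_tin",z); tin(c,"lower_tin",.085)
cv2.imwrite("pics/v2.png",np.hstack([cv2.resize(a["pixels"],(400,300)),cv2.resize(c["pixels"][200:400,240:540],(400,267))[:267] if 0 else cv2.resize(c["pixels"][200:400,240:507],(400,300))])[:,:,::-1])
E
```

```text
[0.45996857 0.10500706 0.16564761] [-1.79980568e+02 -2.51806007e-02 -1.75166499e+02] [ 0.59196361 -0.02722443 -2.17869902] 0.05959043049664013
upper_tin 0.91 [320.0, 257.7] 20950 ((428.45458984375, 101.89567565917969), (42.26339340209961, 58.087284088134766), 4.8465352058410645)
upper_tin 0.74 [64.4, 232.9] 10118 ((433.1305236816406, 7.778099060058594), (40.530460357666016, 45.94261932373047), 4.519693851470947)
lower_tin 0.92 [64.1, 232.1] 10081 ((463.2099304199219, -59.01499938964844), (69.48096466064453, 78.7304916381836), 4.520427227020264)
lower_tin 0.68 [414.8, 300.5] 1483 ((485.2481384277344, -66.54358673095703), (104.18196868896484, 63.89310836791992), 2.6103289127349854)
lower_tin 0.4 [489.0, 298.0] 648 ((486.4371337890625, -228.4058074951172), (58.942256927490234, 57.656166076660156), 54.70199203491211)
```

View pics/v2.png

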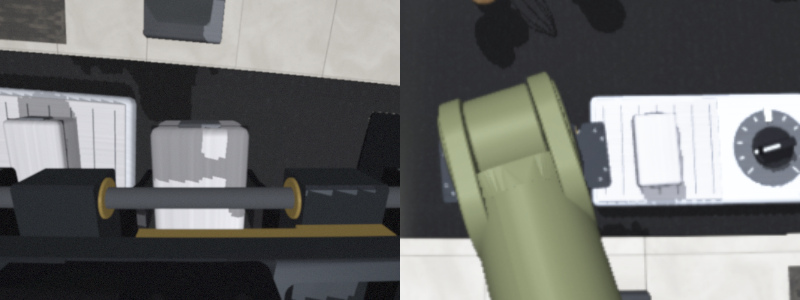

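The held tin sits centred between the fingers, with its near end at about row 200. The lower tin shows its near end at about (60,195). I'll take one enlarged crop to read the lid edges exactly.

```bash
python3 - <<'E'
import cv2
a=cv2.imread("pics/w2.png")[170:300,0:400]; cv2.imwrite("pics/v3.png",cv2.resize(a,None,fx=2,fy=2,interpolation=2))
E
```

```text
(no output)
```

View pics/v3.png

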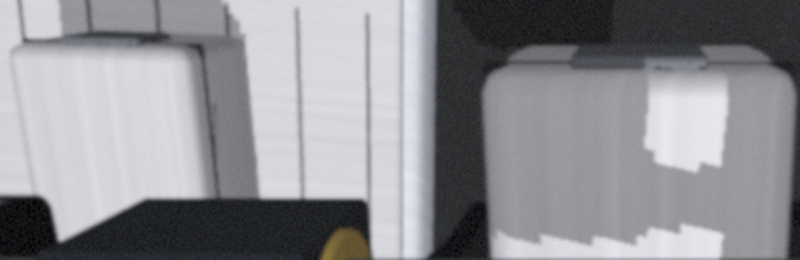

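```bash
python3 - <<'E'
from h import *
s=telemetry.get_obs(); c=eyes.read_camera("wrist"); print(c["origin"],c["orientation"])
f=lambda L,z: (world(c,[[x/2,170+y/2] for x,y in L],z)[:,:2]*1000).round(1).tolist()
print("lower near,left2,right2",f([(60,44),(170,44),(14,70),(55,225),(203,70),(217,195)],.085))
for z in (.178,.1816,.185): print("held",f([(560,68),(720,68),(484,110),(490,220),(795,110),(793,220)],z))
p=s["tool_pos"]; print(p)
E
```

```text
[0.39136404 0.10335225 0.31351407] [ 1.65584085e+02 -4.06095992e-03  9.52913868e+01]
lower near,left2,right2 [[435.8, -76.1], [432.7, -40.6], [445.5, -92.1], [497.8, -84.3], [440.1, -30.5], [481.7, -28.2]]
held [[413.8, 90.8], [411.0, 120.5], [423.1, 77.1], [445.1, 79.1], [417.7, 135.6], [439.6, 138.4]]
held [[413.2, 91.2], [410.5, 120.0], [422.2, 77.8], [443.6, 79.8], [417.0, 134.7], [438.3, 137.5]]
held [[412.6, 91.5], [410.0, 119.6], [421.4, 78.4], [442.3, 80.4], [416.3, 133.9], [437.1, 136.6]]
[0.45976586 0.11012398 0.16550371]
```

```bash
python3 - <<'E'
from h import *
s=telemetry.get_obs(); print(s["tool_pos"],s["tool_rot"])
a=cv2.imread("pics/w2.png"); c=eyes.read_camera("wrist"); save(c,"w3"); b=c["pixels"][:,:,::-1].copy()
r=cv2.matchTemplate(b[165:290,0:230],a[185:250,30:180],cv2.TM_CCOEFF_NORMED); _,v,_,l=cv2.minMaxLoc(r)
d=np.array([l[0]-30,l[1]-20]); print(v,d,c["origin"],c["orientation"])
f=lambda L,z: (world(c,[[x/2+d[0],170+y/2+d[1]] for x,y in L],z)[:,:2]*1000).round(1).tolist()
print(f([(60,44),(170,44),(14,70),(55,225),(203,70),(217,195)],.085))
# top view subpixel lid edges of lower tin, from unobstructed first picture
t=eyes.read_camera("top")
for z in (.085,): print((world(t,[[250+x/2.9,250+y/2.9] for x,y in [(426,120),(432,190),(506,110),(513,185),(465,75),(475,213)]],z)[:,:2]*1000).round(1).tolist())
E
```

```text
[0.45982262 0.10992054 0.16548524] [ 1.79991489e+02 -1.00820118e-02 -1.74715125e+02]
0.9956789612770081 [-7 -2] [0.39141756 0.10320493 0.31349775] [1.65584013e+02 5.55960612e-03 9.52810879e+01]
[[434.9, -80.7], [431.8, -45.2], [444.7, -96.8], [496.8, -89.2], [439.2, -35.1], [480.8, -33.0]]
[[501.8, -38.3], [451.7, -40.9], [508.2, -96.2], [454.5, -98.9], [534.0, -67.7], [435.1, -71.0]]
```

{"api": "drive_tool", "payload": {"angular": [[0,0,0],[0,0,0],[0,0,0],[0,0,0],[0,0,0],[0,0,0],[0,0,0]], "delta_pos": [[-0.3,-1.8,0],[-0.45,-2.5,0],[-0.45,-2.5,0],[-0.27,-1.86,0],[0,0,0],[0,0,0],[0,0,0]], "gripper": [5.5,5.5,5.5,5.5,5.5,5.5,5.5]}}

```text
time_s: 6.75
tool_pos: [0.4823, 0.0252, 0.1655]
tool_rot: [180.0, -0.0, -174.7]
force: [-0.3, -0.1, -2.6]
grip_width: 0.0601
grasp_force: 25.0
```

```bash
python3 - <<'E'
from h import *
s=telemetry.get_obs(); print(s["tool_pos"],s["tool_rot"])
c=eyes.read_camera("wrist"); save(c,"w4"); print(c["origin"],c["orientation"])
cv2.imwrite("pics/v4.png",cv2.resize(c["pixels"][160:300,60:460,::-1],None,fx=2,fy=2,interpolation=2))
E
```

```text
[0.48233226 0.0251649  0.16545783] [ 1.79969041e+02 -1.07143011e-02 -1.74730441e+02]
[0.4139104  0.01842746 0.31346395] [ 1.65588289e+02 -1.78468589e-02  9.52668605e+01]
```

View pics/v4.png

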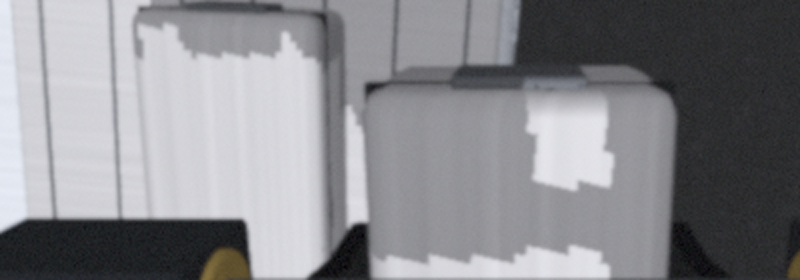

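The lower tin's lid now shows its near edge at crop row 12. Its left edge runs (136,30)-(152,215) and its right edge (327,40)-(331,230). The held lid's near edge is at crop row 87, with its sides at columns 367 and 674.

```bash
python3 - <<'E'
from h import *
c=eyes.read_camera("wrist")
f=lambda L,z: (world(c,[[60+x/2,160+y/2] for x,y in L],z)[:,:2]*1000).round(1).tolist()
print("lower near,left,right",f([(170,12),(290,12),(136,40),(151,205),(327,40),(331,210)],.085))
print("held",f([(440,87),(600,87),(367,120),(371,240),(674,120),(670,240)],.1816))
E
```

```text
lower near,left,right [[435.7, -87.1], [432.4, -50.1], [445.2, -97.9], [499.0, -94.9], [439.9, -38.5], [495.2, -35.6]]
held [[435.5, 6.3], [432.9, 35.1], [442.8, -6.7], [466.1, -5.0], [437.7, 49.3], [460.9, 52.0]]
```

{"api": "drive_tool", "payload": {"angular": [[0,0,0.014],[0,0,0],[0,0,0],[0,0,0],[0,0,0],[0,0,0],[0,0,0],[0,0,0],[0,0,0],[0,0,0],[0,0,0]], "delta_pos": [[0.16,-1.71,0],[0.23,-2.5,0],[0.23,-2.5,0],[0.23,-2.5,0],[0,0,0],[0,0,0],[0,0,1.5],[0,0,1.5],[0,0,1.2],[0,0,0.6],[0,0,0]], "gripper": [5.5,5.5,5.5,5.5,5.5,5.5,5.5,5.5,5.5,5.5,5.5]}}

```text
time_s: 7.95
tool_pos: [0.4807, -0.0682, 0.1167]
tool_rot: [-180.0, -0.1, -175.6]
force: [-0.8, -0.5, -2.5]
grip_width: 0.0596
grasp_force: 25.0
```

```bash
python3 - <<'E'
from h import *
s=telemetry.get_obs(); print(s["tool_pos"],s["tool_rot"],s["force"])
a=eyes.read_camera("wrist")["pixels"]; b=eyes.read_camera("side")["pixels"]
cv2.imwrite("pics/v5.png",np.hstack([cv2.resize(a[160:320,200:440],(400,267)),cv2.resize(b[180:260,310:430],(400,267),interpolation=2)])[:,:,::-1])
E
```

```text
[ 0.48069141 -0.06822311  0.11671463] [-1.79998401e+02 -1.02467319e-01 -1.75592138e+02] [-0.78999749 -0.45177045 -2.48827405]
```

View pics/v5.png

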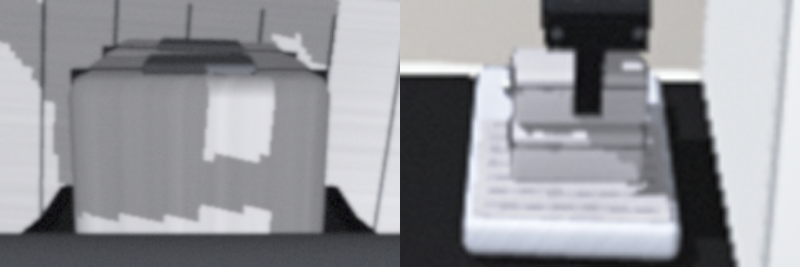

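Both views show the held tin over the lower one within about 1 to 2 mm. In the wrist view the mid columns are 199 and 202, and in the side view the left edges are both at 512. I'll lower it gently.

{"api": "drive_tool", "payload": {"angular": [[0,0,0],[0,0,0],[0,0,0],[0,0,0],[0,0,0],[0,0,0]], "delta_pos": [[0,0,0.1],[0,0,0.1],[0,0,0.1],[0,0,0.1],[0,0,0],[0,0,0]], "gripper": [5.5,5.5,5.5,5.5,5.5,5.5]}}

```text
time_s: 8.65
tool_pos: [0.4813, -0.0686, 0.1136]
tool_rot: [180.0, 0.0, -175.6]
force: [0.4, -0.0, -2.8]
grip_width: 0.0599
grasp_force: 25.0
```

{"api": "drive_tool", "payload": {"angular": [[0,0,0],[0,0,0],[0,0,0],[0,0,0]], "delta_pos": [[0,0,0.1],[0,0,0.07],[0,0,0],[0,0,0]], "gripper": [5.5,5.5,5.5,5.5]}}

```text
time_s: 9.05
tool_pos: [0.4813, -0.0687, 0.1118]
tool_rot: [180.0, 0.0, -175.6]
force: [0.6, 0.2, -2.3]
grip_width: 0.0595
grasp_force: 25.0
```

{"api": "drive_tool", "payload": {"angular": [[0,0,0],[0,0,0],[0,0,0],[0,0,0]], "delta_pos": [[0,0,0.08],[0,0,0.05],[0,0,0],[0,0,0]], "gripper": [5.5,5.5,5.5,5.5]}}

```text
time_s: 9.45
tool_pos: [0.4814, -0.0687, 0.1114]
tool_rot: [180.0, 0.0, -175.6]
force: [-3.9, 1.0, 4.6]
grip_width: 0.0596
grasp_force: 25.0
```

In contact: the force rose by 7 N. I'll release and rise.

{"api": "drive_tool", "payload": {"angular": [[0,0,0],[0,0,0],[0,0,0],[0,0,0],[0,0,0],[0,0,0],[0,0,0],[0,0,0],[0,0,0],[0,0,0],[0,0,0],[0,0,0],[0,0,0],[0,0,0]], "delta_pos": [[0,0,0],[0,0,0],[0,0,0],[0,0,0],[0,0,0],[0,0,0],[0,0,0],[0,0,-1],[0,0,-2.5],[0,0,-3],[0,0,-3],[0,0,-2.5],[0,0,0],[0,0,0]], "gripper": [6.2,6.5,7,7.5,8.7,8.7,8.7,8.7,8.7,8.7,8.7,8.7,8.7,8.7]}}

```text
time_s: 10.85
tool_pos: [0.4816, -0.0687, 0.2313]
tool_rot: [180.0, 0.1, -175.6]
force: [-0.5, 0.4, 0.0]
grip_width: 0.0873
grasp_force: 0.0
```

```bash
python3 - <<'E'
from tin import *
s=telemetry.get_obs(); print(s["tool_pos"],s["tool_rot"],s["qpos"])
c=eyes.read_camera("wrist"); save(c,"w6"); tin(c,"upper_tin",.127); d=eyes.read_camera("side");tin(d,"upper_tin",.1)
for r in models.search_frame(c,"dial_axis")[:2]+models.search_frame(c,"heat_dial")[:1]: print(r["p"],r["centre"],world(c,r["centre"],.054))
cv2.imwrite("pics/v6.png",np.hstack([cv2.resize(c["pixels"],(400,300)),cv2.resize(d["pixels"][180:270,305:425],(400,300),interpolation=2)])[:,:,::-1])
E
```

```text
[ 0.48156624 -0.06869489  0.23131697] [ 1.79980421e+02  9.34352701e-02 -1.75636805e+02] [-27.20584228  -2.81343738  31.50232337 107.13369287   1.485736
  75.18091959  98.25109925]
upper_tin 0.95 [317.9, 232.8] 10545 ((477.04962158203125, -69.36540985107422), (93.03327178955078, 59.57012176513672), 4.189285755157471)
upper_tin 0.67 [361.0, 226.8] 608 ((483.71893310546875, 27.277854919433594), (100.4598617553711, 100.80753326416016), 1.2065833806991577)
upper_tin 0.65 [363.6, 206.5] 975 ((479.0899658203125, -88.89665985107422), (109.43351745605469, 168.00140380859375), 1.1120814085006714)
0.86 [211.2, 203.3] [[ 0.4707105  -0.16667236  0.054     ]]
0.65 [126.9, 216.3] [[ 0.48830941 -0.24334119  0.054     ]]
0.77 [132.1, 214.8] [[ 0.486564   -0.23850435  0.054     ]]
```

View pics/v6.png

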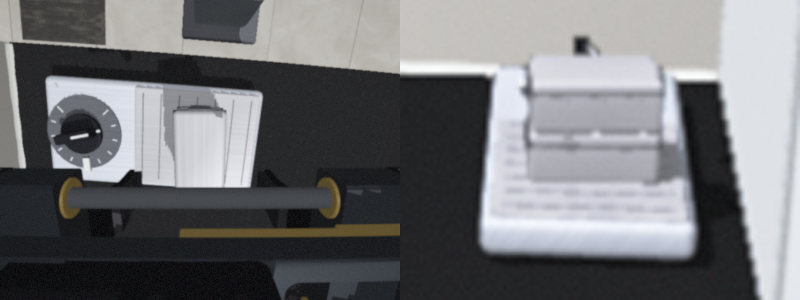

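The tins are stacked flush in both views and the gripper is clear. Next I'll get the dial geometry from the saved top picture (dot at crop (661,148), tab at (683,76)) and from the full-size wrist picture.

```bash
python3 - <<'E'
from h import *
T=eyes.read_camera("top"); W=eyes.read_camera("wrist")
t0=cv2.imread("pics/top0.png"); 
def blobs(img,c,x0,y0,x1,y1,th,tag):
    g=cv2.cvtColor(img[y0:y1,x0:x1],cv2.COLOR_BGR2GRAY); n,l,s,ce=cv2.connectedComponentsWithStats((g>th).astype(np.uint8))
    for i in range(1,n):
        if 3<=s[i,4]<400:
            p=ce[i]+[x0,y0]; print(tag,s[i,4],p.round(1),world(c,p,.054)[0,:2].round(4),world(c,p,.08)[0,:2].round(4))
blobs(t0,T,464,270,513,325,150,"top")
blobs(W["pixels"][:,:,::-1].copy(),W,80,150,195,275,150,"wr")
# disc: dark scale contour
for im,c,b,tag in [(t0,T,(455,265,520,332),"top"),(W["pixels"][:,:,::-1].copy(),W,(70,140,200,280),"wr")]:
    g=cv2.cvtColor(im[b[1]:b[3],b[0]:b[2]],cv2.COLOR_BGR2GRAY); k=max(cv2.findContours((g<150).astype(np.uint8),0,1)[0],key=cv2.contourArea).reshape(-1,2)+[b[0],b[1]]
    print(tag,cv2.minEnclosingCircle((world(c,k,.044)[:,:2]*1000).astype(np.float32)),cv2.fitEllipse((world(c,k,.044)[:,:2]*1000).astype(np.float32)))
cv2.imwrite("pics/v7.png",np.hstack([cv2.resize(W["pixels"][140:270,70:200],(400,400),interpolation=2),cv2.resize(t0[265:325,458:518,::-1],(400,400),interpolation=2)])[:,:,::-1])
E
```

```text
top 7 [477. 279.] [ 0.5287 -0.2174] [ 0.5259 -0.2094]
top 8 [469.5 285.5] [ 0.5149 -0.2001] [ 0.5124 -0.1926]
top 7 [503.9 284.7] [ 0.5153 -0.2756] [ 0.5128 -0.266 ]
top 6 [508.2 293.8] [ 0.4954 -0.2836] [ 0.4934 -0.2738]
top 8 [466.5 294.5] [ 0.4955 -0.1924] [ 0.4935 -0.1851]
top 29 [488.  297.9] [ 0.4874 -0.2388] [ 0.4856 -0.2303]
top 4 [477.5 300.5] [ 0.4822 -0.2155] [ 0.4806 -0.2076]
top 7 [508.3 303.9] [ 0.4738 -0.2823] [ 0.4724 -0.2725]
top 9 [467.7 304.9] [ 0.4732 -0.1936] [ 0.4718 -0.1862]
top 326 [488.7 318.9] [ 0.4424 -0.2374] [ 0.4419 -0.2289]
top 11 [473.6 313.3] [ 0.4551 -0.2054] [ 0.4542 -0.1978]
wr 47 [ 95.2 176.2] [ 0.4527 -0.2692] [ 0.4495 -0.2535]
wr 40 [167.9 181.1] [ 0.4524 -0.2047] [ 0.4492 -0.1942]
wr 27 [ 84.6 195.2] [ 0.4703 -0.2801] [ 0.4657 -0.2635]
wr 27 [180.6 202.2] [ 0.4703 -0.1937] [ 0.4657 -0.1841]
wr 26 [155.7 211.1] [ 0.48   -0.2163] [ 0.4746 -0.2049]
wr 18 [ 83.3 218.4] [ 0.4917 -0.2829] [ 0.4854 -0.2662]
wr 134 [125.5 219.7] [ 0.49   -0.2442] [ 0.4838 -0.2306]
wr 27 [182.9 225.4] [ 0.4914 -0.192 ] [ 0.4851 -0.1826]
wr 21 [ 95.1 239.8] [ 0.5111 -0.2735] [ 0.5032 -0.2575]
wr 26 [174.7 245.7] [ 0.5111 -0.1999] [ 0.5032 -0.1898]
wr 26 [113.6 255.3] [ 0.5248 -0.2572] [ 0.5158 -0.2425]
wr 27 [157.6 258.9] [ 0.525  -0.2161] [ 0.516  -0.2047]
top ((490.684814453125, -269.3609313964844), 83.4832992553711) ((487.96630859375, -258.46820068359375), (128.7520294189453, 141.210205078125), 52.625431060791016)
wr ((493.3137512207031, -261.897705078125), 77.70183563232422) ((488.9254150390625, -253.35658264160156), (118.71526336669922, 139.51571655273438), 47.24433135986328)
```

View pics/v7.png

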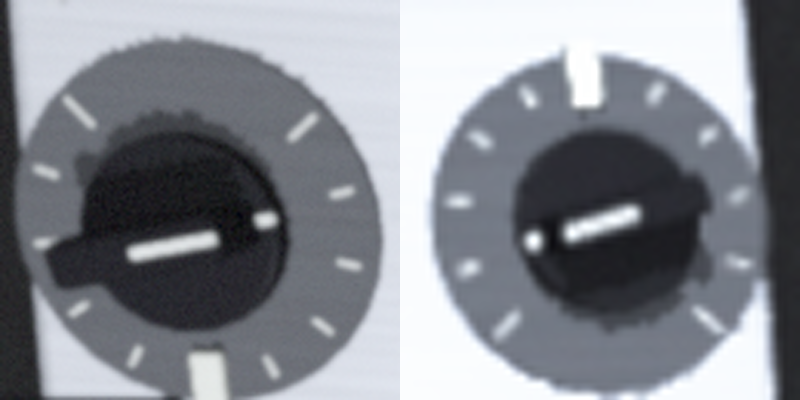

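```bash
python3 - <<'E'
from h import *
T=eyes.read_camera("top"); W=eyes.read_camera("wrist")
tp={"T":[[477,279],[469.5,285.5],[503.9,284.7],[508.2,293.8],[466.5,294.5],[508.3,303.9],[467.7,304.9]],
"W":[[84.6,195.2],[180.6,202.2],[83.3,218.4],[182.9,225.4],[95.1,239.8],[174.7,245.7],[113.6,255.3],[157.6,258.9]]}
from scipy.optimize import least_squares
for c,k,tab,dot,line in [(T,"T",[485.75,276.7],[477.5,300.5],[488,297.9]),(W,"W",[137.6,261.5],[155.7,211.1],[125.5,219.7])]:
    w=world(c,tp[k],.0445)[:,:2]
    s=least_squares(lambda p:np.hypot(*(w-p[:2]).T)-p[2],[.488,-.24,.046]).x
    A=s[:2]; an=lambda p,z:(lambda d:(np.degrees(np.arctan2(d[1],d[0])).round(1),np.hypot(*d).round(4)))(world(c,p,z)[0,:2]-A)
    ti=sorted(np.degrees(np.arctan2(*(w-A).T[::-1])).round(1).tolist())
    print(k,s.round(4),"tab",an(tab,.05),"dot",an(dot,.054),"line",an(line,.08),ti)
E
```

```text
T [ 0.4881 -0.2411  0.047 ] tab (np.float64(3.6), np.float64(0.0459)) dot (np.float64(103.0), np.float64(0.0263)) line (np.float64(102.9), np.float64(0.0112)) [-107.3, -80.1, -53.5, 26.6, 54.2, 80.0, 107.9]
W [ 0.4868 -0.2419  0.047 ] tab (np.float64(6.2), np.float64(0.0444)) dot (np.float64(104.1), np.float64(0.0263)) line (np.float64(103.3), np.float64(0.0116)) [-108.0, -80.9, -53.8, -26.6, 27.2, 54.2, 81.1, 108.0]
```

The axis is at (0.4878, -0.2413), the pointer at 103° and the tab at about 4.5°, so the dial needs about 99° clockwise. I'll move over the dial and align with the bar.

{"api": "drive_tool", "payload": {"angular": [[0,0,0],[0,0,0],[0,0,0],[0,0,0],[0,0,0],[0,0,0],[0,0,0.1415],[0,0,0.1415],[0,0,0.1415],[0,0,0.1415],[0,0,0.1415],[0,0,0.1415],[0,0,0.1415],[0,0,0.1415],[0,0,0.1415],[0,0,0.1415],[0,0,0],[0,0,0]], "delta_pos": [[0.1,-2.46,0],[0.15,-3.7,0],[0.15,-3.7,0],[0.15,-3.7,0],[0.15,-3.7,0],[0,0,0],[0,0,0],[0,0,0],[0,0,0],[0,0,0],[0,0,0],[0,0,0],[0,0,0],[0,0,0],[0,0,0],[0,0,0],[0,0,0],[0,0,0]], "gripper": [8.7,8.7,8.7,8.7,8.7,8.7,8.7,8.7,8.7,8.7,8.7,8.7,8.7,8.7,8.7,8.7,8.7,8.7]}}

```text
time_s: 13.15
tool_pos: [0.4875, -0.2408, 0.2305]
tool_rot: [-180.0, -0.0, 103.5]
force: [-0.2, -0.4, 0.9]
grip_width: 0.0871
grasp_force: 0.0
```

```bash
python3 - <<'E'
from h import *
s=telemetry.get_obs(); print(s["tool_pos"],s["tool_rot"],s["qpos"],s["force"])
E
```

```text
[ 0.48754254 -0.24080608  0.23045934] [-1.79995108e+02 -1.53879012e-02  1.03517578e+02] [-21.45392582   6.65557694  48.78701128 100.32869668  -5.17925222
  75.34629044  41.97333526] [-0.23095759 -0.42674337  0.93537519]
```

{"api": "drive_tool", "payload": {"angular": [[0,0,0],[0,0,0],[0,0,0],[0,0,0],[0,0,0],[0,0,0],[0,0,0],[0,0,0],[0,0,0],[0,0,0],[0,0,0],[0,0,0],[0,0,0],[0,0,0],[0,0,0],[0,0,0]], "delta_pos": [[0,0,3.5],[0,0,3.5],[0,0,3.5],[0,0,2.5],[0,0,1.7],[0,0,1],[0,0,0],[0,0,0],[0,0,0],[0,0,0],[0,0,0],[0,0,0],[0,0,0],[0,0,0],[0,0,0],[0,0,0]], "gripper": [8.7,8.7,8.7,8.7,8.7,8.7,8.7,6,4,2,1,1,1,1,1,1], "squeeze": 15}}

```text
time_s: 14.75
tool_pos: [0.4874, -0.2412, 0.0735]
tool_rot: [180.0, -0.0, 103.3]
force: [-0.2, -0.2, 1.2]
grip_width: 0.0231
grasp_force: 0.0
```

{"api": "drive_tool", "payload": {"angular": [[0,0,0],[0,0,0],[0,0,0],[0,0,0]], "delta_pos": [[0,0,0],[0,0,0],[0,0,0],[0,0,0]], "gripper": [1,1,1,1]}}

```text
time_s: 15.15
tool_pos: [0.4877, -0.2412, 0.0735]
tool_rot: [180.0, 0.0, 103.3]
force: [0.5, -0.4, -0.0]
grip_width: 0.0139
grasp_force: 14.9
```

{"api": "drive_tool", "payload": {"angular": [[0,0,0.06],[0,0,0.12],[0,0,0.12],[0,0,0.12],[0,0,0.12],[0,0,0.12],[0,0,0.12],[0,0,0.12],[0,0,0.12],[0,0,0.12],[0,0,0.12],[0,0,0.12],[0,0,0.12],[0,0,0.12],[0,0,0.1],[0,0,0],[0,0,0],[0,0,0]], "delta_pos": [[0,0,0],[0,0,0],[0,0,0],[0,0,0],[0,0,0],[0,0,0],[0,0,0],[0,0,0],[0,0,0],[0,0,0],[0,0,0],[0,0,0],[0,0,0],[0,0,0],[0,0,0],[0,0,0],[0,0,0],[0,0,0]], "gripper": [1,1,1,1,1,1,1,1,1,1,1,1,1,1,1,1,1,1]}}

```text
time_s: 16.95
tool_pos: [0.4884, -0.2418, 0.0736]
tool_rot: [179.9, -0.1, 4.9]
force: [4.4, -3.7, -6.0]
grip_width: 0.0141
grasp_force: 15.0
```

{"api": "drive_tool", "payload": {"angular": [[0,0,0],[0,0,0],[0,0,0],[0,0,0],[0,0,0],[0,0,0],[0,0,0],[0,0,0],[0,0,0],[0,0,0],[0,0,0],[0,0,0],[0,0,0],[0,0,0],[0,0,0],[0,0,0],[0,0,0]], "delta_pos": [[0,0,0],[0,0,0],[0,0,0],[0,0,0],[0,0,0],[0,0,0],[0,0,-1],[0,0,-2.5],[0,0,-3.5],[0,0,-3.5],[0,0,-3.5],[0,0,-2],[-2.5,0,0],[-2.5,0,0],[-2,0,0],[0,0,0],[0,0,0]], "gripper": [1.6,2,3,4,4,4,4,4,4,4,4,4,4,4,4,4,4]}}

```text
time_s: 18.65
tool_pos: [0.4181, -0.247, 0.2341]
tool_rot: [-179.9, -0.2, 4.7]
force: [-0.5, -0.2, 1.0]
grip_width: 0.0399
grasp_force: 0.0
```

```bash
python3 - <<'E'
from h import *
s=telemetry.get_obs(); print(s["tool_pos"],s["tool_rot"],s["force"])
W=eyes.read_camera("wrist"); d=eyes.read_camera("side")
p=proj(W,[[.4878,-.2413,.054]])[0].round().astype(int); print(p)
A=np.array([.4878,-.2413])
g=cv2.cvtColor(W["pixels"],cv2.COLOR_RGB2GRAY); n,l,st,ce=cv2.connectedComponentsWithStats((g>150).astype(np.uint8))
for i in range(1,n):
    if st[i,4]<1500 and np.hypot(*(ce[i]-p))<140:
        o=[]
        for z in(.0445,.054,.08):
            e=world(W,ce[i],z)[0,:2]-A; o+=[np.degrees(np.arctan2(e[1],e[0])).round(1),np.hypot(*e).round(4)]
        print(st[i,4],ce[i].round(),o)
x0,y0=np.clip(p-110,0,None); a=W["pixels"][y0:p[1]+110,x0:p[0]+110]
cv2.imwrite("pics/v8.png",np.hstack([cv2.resize(a,(400,400)),cv2.resize(d["pixels"][175:265,310:430],(400,400),interpolation=2)])[:,:,::-1])
E
```

```text
[ 0.41814932 -0.24701358  0.23409651] [-1.79878441e+02 -1.71906306e-01  4.73915237e+00] [-0.50376719 -0.20266946  0.99261845]
[319 142]
37 [300.  92.] [np.float64(26.4), np.float64(0.0456), np.float64(26.5), np.float64(0.0443), np.float64(26.6), np.float64(0.0405)]
33 [348.  96.] [np.float64(-28.5), np.float64(0.0464), np.float64(-28.6), np.float64(0.045), np.float64(-28.9), np.float64(0.0413)]
35 [279. 108.] [np.float64(54.4), np.float64(0.0454), np.float64(54.4), np.float64(0.0441), np.float64(54.7), np.float64(0.0404)]
178 [320. 125.] [np.float64(1.5), np.float64(0.0152), np.float64(1.4), np.float64(0.0147), np.float64(1.2), np.float64(0.0132)]
32 [366. 115.] [np.float64(-55.5), np.float64(0.047), np.float64(-55.7), np.float64(0.0457), np.float64(-56.0), np.float64(0.042)]
33 [269. 131.] [np.float64(82.1), np.float64(0.0455), np.float64(82.2), np.float64(0.0442), np.float64(82.6), np.float64(0.0406)]
30 [372. 140.] [np.float64(-82.2), np.float64(0.0476), np.float64(-82.3), np.float64(0.0463), np.float64(-82.7), np.float64(0.0427)]
30 [270. 156.] [np.float64(109.6), np.float64(0.0461), np.float64(109.7), np.float64(0.0448), np.float64(110.1), np.float64(0.0413)]
28 [368. 164.] [np.float64(-108.4), np.float64(0.0481), np.float64(-108.5), np.float64(0.0468), np.float64(-108.9), np.float64(0.0433)]
43 [281. 178.] [np.float64(136.8), np.float64(0.0466), np.float64(137.0), np.float64(0.0453), np.float64(137.3), np.float64(0.0419)]
46 [353. 184.] [np.float64(-134.7), np.float64(0.0484), np.float64(-134.8), np.float64(0.0471), np.float64(-135.0), np.float64(0.0436)]
```

View pics/v8.png

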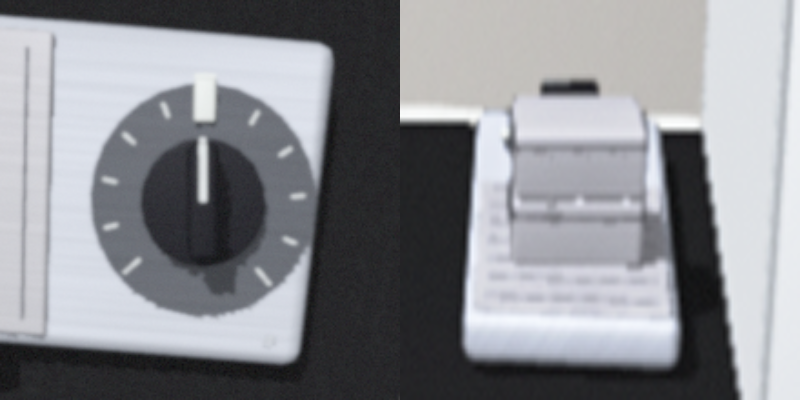

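The pointer line is at crop column 203 and the tab at 204, so they line up. The tins are still stacked flush. I'm handing in.

```bash
python3 -c "
from cell import env
print(env.sign_off())"
```

```text
the job is handed in; nothing more can be done
None
```

The job is handed in: the loose tin is released flush on the lower tin and the dial pointer is lined up with the tab (both checked in the last pictures; the hand-in returned no verdict), the arm went nowhere near the mill, shaker or jar, and I viewed 11 pictures, one over the limit of 10.

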